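Deal the top film case from the stack into the empty caddy

ROBOT

A 6-joint arm with a two-finger parallel gripper is mounted at the origin on the work surface. World frame = base frame: x ahead of the robot, y to its left, z up, the work surface at z = 0. Lengths are in mm, angles in rad, forces in N, time in s.
With the tool pointing down it reaches from about 275 to 825 mm from the base axis. Payload 5.2 kg.
Tool frame: the origin (TCP) lies at the very end of the fingers, on their centre line; the grasp point (between the pads) lies 19 mm behind it; z points along the fingers, y is the line along which they close (so a half turn about z gives the same grasp; the last joint's range is limited). The gripper opens to 93 mm and grips with 3 to 60 N. Pads are 15 mm wide; open, the fingers measure 128 mm over their backs; the gripper's body (75 mm by 188 mm) begins 65 mm behind the grasp point.
Start: joints at [-1.472, 0.259, 1.535, -0, 1.348, -0.203], TCP at [163.503, -525.14, 218.653] pointing down, gripper open.
Joint ranges: [-3.14, 3.14], [-0.91, 2.08], [0.19, 2.58], [-1.22, 4.36], [0.22, 2.71], [-3.12, 3.12]. Speed limits (rad/s): [2.57, 2.57, 3.14, 3.14, 3.14, 3.14].

INTERFACE

Orientations are given as [roll, pitch, yaw] about the fixed x, y, z axes, in that order (R = Rz(yaw) Ry(pitch) Rx(roll)).
In Python, from bench import robot gives the robot as it stands. The module is installed in compiled form; this text tells all that it offers. Calls block until the motion is done:
- robot.move_ptp(position, orientation): joint-space move of the TCP to a pose.
- robot.move_linear(position, ori=None, speed=150, f_stop=None): straight line of the TCP; ori=None keeps the orientation; speed is the mean speed in mm/s. With f_stop (N) it stops when the force on the tool has changed by that much, and returns True; else False.
- robot.move_j(angles): joint-space move.
- robot.move_gripper(opening): opening from 0.0 (shut) to 1.0 (fully open); the grip force is fixed at half the most; returns when the fingers have stopped.
- robot.sleep(seconds).
- robot.inverse_kinematics(position, orientation): joint angles nearest the present ones, or None.
- robot.get_image(name): name is "scene" or "top" or "wrist"; returns a dict with "img" (400x640x3 uint8, blue, green, red), "fovy" (degrees; the focal length in pixels is half the picture's height over the tangent of half this angle, whatever the lens; pixels are square), "cx", "cy" (the principal point, pixels), "k1" (the pictures are not rectified: a ray, as slopes to the right and down, at radius r is drawn at 1 + k1 r^2 times it, then the intrinsics apply), "eye" and "orientation" of the camera in the world. Camera axes: x right, y down, z forward; pixel columns grow to the right and rows downward; lengths in mm; the calibration is good to about 2 mm. A picture is of the moment at which its call begins. There is no depth.
A pose or a line that the arm cannot do raises robot.MotionError and nothing moves.
- robot.hand_in(): hands the job in; it is judged then, once.
Readings, each from a call of its own:
- robot.current_t(): time.
- robot.current_qpos(): joint angles.
- robot.current_joint_vel(): joint speeds.
- robot.current_joint_efforts(): joint torques, N m.
- robot.current_tcp_pos(): TCP position.
- robot.current_eef_rot(): TCP orientation.
- robot.current_contact_force(): force on the tool from outside, world axes, zero at the start.
- robot.current_ft_torque(): the same for the moment, N m.
- robot.current_gripper_width(): opening from 0.0 (shut) to 1.0 (fully open).
- robot.current_finger_force(): force on a finger pad.
Only numpy, scipy, OpenCV 4.12 (cv2) and the standard library are available. Lean on these libraries where they do the work, as an engineer would, in place of code of your own. Each camera call takes 0.05 s, during which the arm holds its last target. There are 200 camera calls.

TASK

Finish dealing the cut-film cases, one to each blue caddy: slide the top case off the stack sideways until it lies wholly on the yellow ledge, never lifting it up out of the stack and leaving the two cases below where they are. Then lean it on the sloped wooden rest and let go of it, take it again by its raised end, and stand it upright, fully down in the slot of the empty caddy. Set it down rather than dropping it and do not disturb the other caddy's case or the lid, spool and reel.

Things in the scene. Friction and masses are not known exactly. Their poses are not given: they have to be found in the camera images.
- case_top: The film case to be dealt, the top one of a stack of three alike: a flat rigid black box with orange end bands, 60 mm wide (its x), 110 mm long (its y), 12 mm thick (its z), about 100 g. Origin: centre of its underside (as it lies in the stack, z up).
- case_centre (a point): The middle of that case's body, 6 mm above its origin along its z.
- case_mid: The second case of the stack, same size and axes, right under case_top. Must stay.
- case_low: The lowest case of the stack, same size and axes. Must stay.
- magazine: Fixed stack holder; origin on the table under the stack's centre, z up. Case undersides at 10, 22, 34 mm; stack top 46 mm; long axis along y. Walls 6 mm thick, 65 mm apart inside (x = +-32.5), as long as the cases, rise to 58 mm: no side grip in the stack. The lower cases are blocked by the ledge (starts at y = -57 mm). See push_end for the open end.
- ledge (a point): Centre of the top of the yellow ledge, 32 mm above the table, at y = -122 mm in the magazine's frame: 40 mm wide (x), 130 mm long (y from -57 to -187 mm), free on both sides, so a case on it overhangs 10 mm each side. It is 2 mm lower than the underside of the top case.
- push_end (a point): Centre of the +y end face of the top case's place in the stack: (0, 55, 40) mm in the magazine's frame. Beyond it there is only a stop 26 mm high (y 57 to 63 mm), so this end is open to a push towards the magazine's -y.
- rest: Fixed sloped rest on a dark 70 x 120 x 8 mm foot; origin under its centre, z up. A wooden board 36 mm wide (x), 60 mm long, climbs at 45 degrees towards the rest's -y from an 11 mm lip that carries the case's lower end. Board meets lip at (0, 40, 35) mm; up the slope is (0, -0.707, 0.707), out of the board (0, 0.707, 0.707).
- rest_mid (a point): On the board's plane, 55 mm up the slope from the lip: where the origin of a case leaning there comes to lie (case x along the rest's x, case -y up the slope if it was not turned round). The case then sticks out 50 mm past the board's upper end, free to be pinched across its 12 mm thickness, and 12 mm past either side.
- caddy_empty: The empty one of two alike fixed blue caddies; origin under the centre of its 90 x 60 mm foot, z up. Slot 17.4 mm wide (y) and 68 mm long (x), floor 9.5 mm up, sloping a little so that a case tips 4 to 7 degrees onto the +y wall; long walls (5 mm thick) rise to 50 mm, ends to 38 mm. A case stands in it on one of its 60 mm ends, its thickness along the caddy's y, centre at 65 mm, top at 120 mm.
- caddy_full: The other caddy, same size and axes, which already holds a case.
- case_full: The case that stands upright in caddy_full; origin at the centre of its lower end. Must stay.
- tank_lid: Bystander: brass lid, 92 mm across, 34 mm high, origin under its centre.
- spool: Bystander: grey plastic spool, 48 mm across, 44 mm high, origin under its centre.
- reel: Bystander: chrome reel, 86 mm across, 36 mm high, origin under its centre.
Mind the look-alikes: they are no part of the job. Leave any green or turquoise look-alike of the caddy_empty alone.

How it is judged:
By the outcome, as a careful person would: the job done as asked, in the order asked, and still so for the second after the job is handed in, with the robot touching nothing.
It also fails if it takes over 67 s, if anything falls off the work surface, if the arm or the gripper's body presses on something with over 40 N, if the wrist force passes 120 N, or if a joint passes its speed limit or range.

## Working session

There is one attempt and no reset: what is moved stays moved. The work goes in short steps, each a Python script; the robot and the scene stay as the last script left them, time stands still between calls to the robot, and variables do not carry over. Pictures are saved under pics/ and viewed, at most 10 in all, crops included, and the job is handed in when it is done.

```bash
mkdir -p pics; ls
python3 - <<'E'
from bench import robot
import cv2,numpy as np
for n in ["scene","top"]:
    d=robot.get_image(n); cv2.imwrite(f"pics/{n}0.png",d["img"])
    print(n,{k:(v if np.isscalar(v) else np.round(v,4).tolist()) for k,v in d.items() if k!="img"})
print(robot.current_t(),robot.current_eef_rot())
E
```

```text
pics
scene {'fovy': 55.79718747725629, 'cx': 321.25119279922586, 'cy': 197.61986976717458, 'k1': -0.01938854143632888, 'eye': [998.3105, 717.3282, 846.3429], 'orientation': [-2.2727, 0.0015, 2.6061]}
top {'fovy': 46.166610641975275, 'cx': 315.2550033119306, 'cy': 201.02962252671043, 'k1': 0.04415107096058899, 'eye': [470.1991, -79.8796, 1242.9863], 'orientation': [-3.0949, 0.0097, -1.5892]}
0.1 [-3.13999213e+00 -3.12761243e-04  3.01799506e-01]
```

View pics/top0.png

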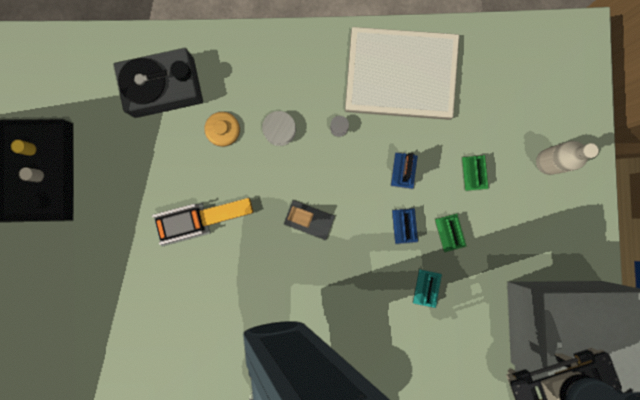

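View pics/scene0.png

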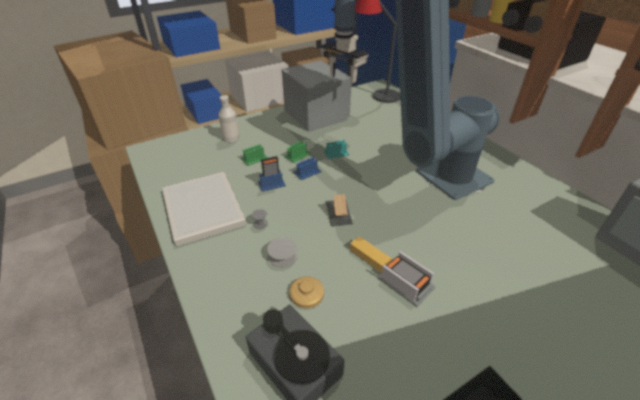

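The top view shows the magazine at (180,223) with its ledge running right to (252,207), and the rest at (309,219) with its board on the left. The full blue caddy is at (404,169), where an orange band shows, and the empty one is at (405,225). The scene view agrees: the standing case is in the caddy farther from the robot. Next I'll take coarse positions from the top view and check IK.

```bash
cat > h.py <<'E'
from bench import robot
import cv2,numpy as np
from scipy.spatial.transform import Rotation as R
def K(d):
    f=200/np.tan(np.radians(d["fovy"])/2); return np.array([[f,0,d["cx"]],[0,f,d["cy"]],[0,0,1.]])
def rays(d,uv):
    p=cv2.undistortPoints(np.float64(uv).reshape(-1,1,2),K(d),np.array([d["k1"],0,0,0,0])).reshape(-1,2)
    # model: drawn = ray*(1+k1 r^2), as OpenCV
    return np.c_[p,np.ones(len(p))]@R.from_euler("xyz",d["orientation"]).as_matrix().T
def onplane(d,uv,z):
    r=rays(d,uv); e=np.array(d["eye"]); return e+r*((z-e[2])/r[:,2])[:,None]
def blobs(img,lo,hi,amin=30,close=0):
    m=cv2.inRange(cv2.cvtColor(img,cv2.COLOR_BGR2HSV),lo,hi)
    if close: m=cv2.morphologyEx(m,cv2.MORPH_CLOSE,np.ones((close,close)))
    cs=cv2.findContours(m,cv2.RETR_EXTERNAL,cv2.CHAIN_APPROX_NONE)[0]
    return sorted([c for c in cs if cv2.contourArea(c)>amin],key=cv2.contourArea,reverse=True)
def rect(d,c,z):
    """min-area rectangle of a contour thrown onto plane z: centre, long-axis dir angle, size"""
    P=onplane(d,c.reshape(-1,2),z)[:,:2].astype(np.float32)
    (cx,cy),(w,h),a=cv2.minAreaRect(P)
    if w<h: w,h,a=h,w,a+90
    return np.round([cx,cy,w,h,a],1)
def frame(o,yaw): return np.array(o,float),R.from_euler("z",yaw).as_matrix()
def ori(x,y,z): return R.from_matrix(np.c_[x,y,z]).as_euler("xyz")
E
python3 - <<'E'
from h import *
d=robot.get_image("top")
for n,lo,hi,z in [("yellow/orange",(5,150,90),(30,255,255),32),("blue",(105,120,30),(125,255,255),50),("wood",(5,60,80),(20,160,255),60)]:
    for c in blobs(d["img"],lo,hi): 
        x=cv2.boundingRect(c); print(n,x,rect(d,c,z))
w=robot.get_image("wrist")
Rt=R.from_euler("xyz",robot.current_eef_rot()).as_matrix()
print(Rt.T@(np.array(w["eye"])-robot.current_tcp_pos()),(Rt.T@R.from_euler("xyz",w["orientation"]).as_matrix()).round(3).tolist(),w["fovy"],w["k1"])
E
```

```text
yellow/orange (206, 113, 33, 33) [719.1 169.8  83.8  83.1 179.3]
yellow/orange (200, 198, 53, 28) [504.1 162.1 132.8  42.  103.3]
yellow/orange (11, 140, 24, 15) [680.4 679.5  60.7  32.2  78.6]
yellow/orange (191, 210, 9, 19) [486.3 240.9  48.3  13.   14.8]
yellow/orange (156, 220, 9, 19) [462.9 331.2  48.2  11.7  13.8]
blue (393, 209, 25, 34) [ 459.9 -294.3   82.4   55.1    4.1]
blue (392, 153, 25, 35) [ 600.6 -296.    83.    54.8  171.9]
blue (635, 262, 5, 26) [ 330.5 -857.2   61.3    9.4  176.8]
wood (587, 0, 53, 128) [ 855.2 -817.1  319.3  124.9  178.3]
wood (616, 158, 24, 129) [ 461.2 -835.8  314.1   54.4  177.4]
wood (205, 112, 35, 34) [714.6 164.   86.3  84.3  89. ]
wood (287, 206, 27, 22) [488.2 -30.1  59.   40.2  67.3]
[ 8.15023350e+01  5.07064633e-02 -1.66318686e+02] [[-0.001, -0.957, -0.289], [1.0, -0.0, -0.003], [0.002, -0.289, 0.957]] 61.536004503340145 -0.053466556314257015
```

Run:
```python
from h import *
import pickle
pi=np.pi
out={}
for n,p,yaw in [("caddy",[470,-290,240],0),("rest",[480,-10,210],-.4),("mag",[490,230,230],-1.34)]:
    robot.move_ptp(p,[pi,0,yaw]); robot.sleep(.2)
    d=robot.get_image("wrist"); out[n]=d; print(n,robot.current_t(),robot.current_qpos().round(2) if hasattr(robot.current_qpos(),'round') else robot.current_qpos())
pickle.dump(out,open("v.pkl","wb"))
c=np.vstack([np.hstack([cv2.resize(out[k]["img"],(400,250),interpolation=cv2.INTER_AREA) for k in a]) for a in (("caddy","rest"),)])
cv2.imwrite("pics/caddy.png",out["caddy"]["img"]);cv2.imwrite("pics/rest.png",out["rest"]["img"]);cv2.imwrite("pics/mag.png",out["mag"]["img"])
# IK checks
q0=robot.current_qpos()
_,M=frame([0,0,0],np.radians(-22.7)); s=.70711
for n,z,ys in [("g1",(0,-s,-s),[(1,0,0),(-1,0,0)]),("g2",(0,s,-s),[(0,s,s),(0,-s,-s)])]:
    for y in ys:
        z_,y_=M@z,M@y; 
        for P in ([497,-30,75],[497,-30,200]): print(n,y,robot.inverse_kinematics(P,ori(np.cross(y_,z_),y_,z_)))
```

```text
caddy 1.8917 [-0.76  0.25  1.49 -0.    1.4   0.82]
rest 3.2333 [-0.26  0.14  1.71 -0.    1.29  1.72]Traceback (most recent call last):
  File "<stdin>", line 6, in <module>
bench.MotionError: the arm cannot take that pose within its joint ranges
```

Run:
```python
from h import *
import pickle
pi=np.pi
out={}
for n,p,yaw in [("caddy",[470,-290,240],0),("rest",[480,-10,210],.3),("mag",[490,230,230],1.8)]:
    robot.move_ptp(p,[pi,0,yaw]); robot.sleep(.2)
    d=robot.get_image("wrist"); out[n]=d; print(n,robot.current_t())
    cv2.imwrite(f"pics/{n}.png",d["img"])
    pickle.dump(out,open("v.pkl","wb"))
_,M=frame([0,0,0],np.radians(-22.7)); s=.70711
for n,z,ys in [("g1",(0,-s,-s),[(1,0,0),(-1,0,0)]),("g2",(0,s,-s),[(0,s,s),(0,-s,-s)])]:
    for y in ys:
        z_,y_=M@z,M@y; 
        for P in ([497,-30,75],[497,-30,200]):
            q=robot.inverse_kinematics(P,ori(np.cross(y_,z_),y_,z_)); print(n,y,None if q is None else np.round(q,2))
```

```text
caddy 4.575
rest 5.9167
mag 7.125
g1 (1, 0, 0) [ 0.16  0.66  1.58 -0.65  1.43  0.83]
g1 (1, 0, 0) [ 0.16  0.51  1.49 -0.64  1.62  0.68]
g1 (-1, 0, 0) [ 0.16  0.66  1.58 -0.65  1.43 -2.31]
g1 (-1, 0, 0) [ 0.16  0.51  1.49 -0.64  1.62 -2.46]
g2 (0, 0.70711, 0.70711) [-0.83  0.46  1.98  0.76  1.21 -2.47]
g2 (0, 0.70711, 0.70711) [-0.83  0.26  1.87  0.7   1.44 -2.26]
g2 (0, -0.70711, -0.70711) [-0.83  0.46  1.98  0.76  1.21  0.67]
g2 (0, -0.70711, -0.70711) [-0.83  0.26  1.87  0.7   1.44  0.88]
```

View pics/caddy.png

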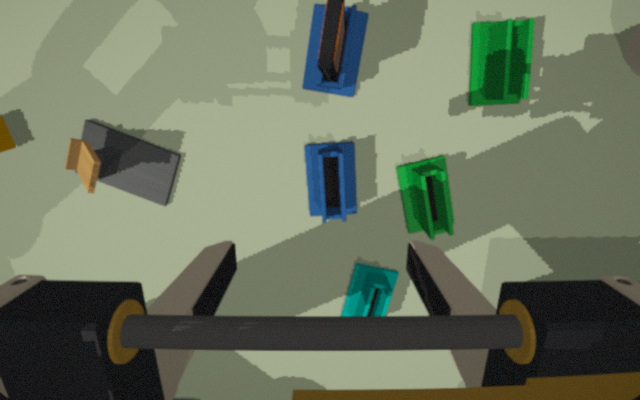

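View pics/rest.png

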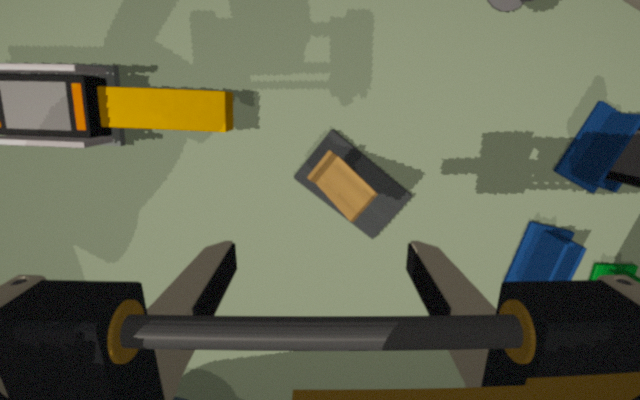

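View pics/mag.png

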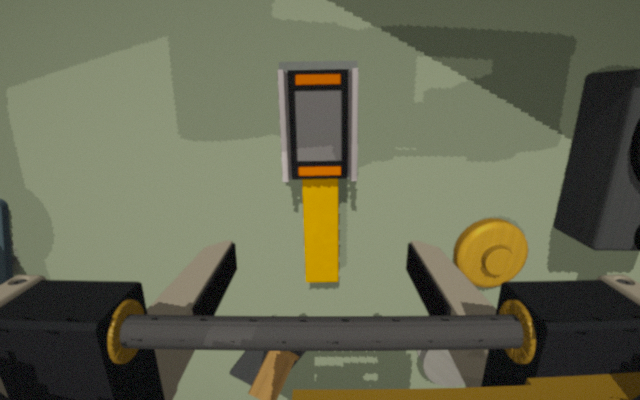

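All three views are good. The caddy slot is dark at (332,182). The rest foot has corners at (335,130), (294,176), (373,238) and (412,195). The stack's orange bands are at (318,79) and (320,171), and the ledge is at (321,232). Next I'll get precise positions from these.

Run:
```python
from h import *
import pickle
v=pickle.load(open("v.pkl","rb"))
def show(n,k,lo,hi,z,box,amin=60,close=0):
    d=v[k]; im=np.full_like(d["img"],200); x0,y0,x1,y1=box; im[y0:y1,x0:x1]=d["img"][y0:y1,x0:x1]
    for c in blobs(im,lo,hi,amin,close): print(n,cv2.boundingRect(c),rect(d,c,z))
show("orange46","mag",(3,180,100),(14,255,255),46,(280,60,365,185))
show("ledge32","mag",(16,180,100),(32,255,255),32,(290,176,350,290))
show("orange46","rest",(3,180,100),(14,255,255),46,(0,60,110,140))
show("ledge32","rest",(16,180,100),(32,255,255),32,(95,80,240,140))
for k,b in (("rest",(285,120,420,245)),("caddy",(60,110,190,215))):
    show("foot+wood z8",k,(0,0,0),(180,255,95),8,b,400,5)
    show("wood z50",k,(5,80,90),(25,255,255),50,b)
for z in (5,8): show("caddy foot %d"%z,"caddy",(100,120,20),(130,255,255),z,(295,130,370,230),300,15)
show("slot z50","caddy",(0,0,0),(180,255,40),50,(315,145,350,215),60)
show("full foot","caddy",(100,120,20),(130,255,255),5,(295,0,375,100),300,15)
d=v["caddy"];g=d["img"][182,300:362];print(g.tolist())
d=v["rest"];print(d["img"][150:225:8,350].tolist(),d["img"][215,365:385:4].tolist())
print(v["caddy"]["eye"],v["rest"]["eye"],v["mag"]["eye"])
for k,b in (("rest",(280,115,420,245)),("caddy",(290,130,370,230))):
    x0,y0,x1,y1=b; cv2.imwrite(f"pics/{k}_c.png",cv2.resize(v[k]["img"][y0:y1,x0:x1],None,fx=5,fy=4.5,interpolation=cv2.INTER_CUBIC) if k=="rest" else cv2.resize(v[k]["img"][y0:y1,x0:x1],None,fx=6,fy=6,interpolation=cv2.INTER_CUBIC))
```

```text
ledge32 (302, 179, 37, 103) [504.9 165.1 127.9  40.4 103.7]
ledge32 (98, 86, 130, 46) [505.6 164.3 131.1  40.6 104. ]
foot+wood z8 (295, 129, 118, 109) [481.5 -49.  119.7  70.8  68. ]
wood z50 (307, 150, 71, 72) [486.2 -30.2  70.1  40.   62.4]
foot+wood z8 (82, 120, 99, 85) [486.6 -52.9 120.5  78.4  68. ]
wood z50 (65, 139, 35, 54) [486.3 -23.3  56.7  38.1 158. ]
caddy foot 5 (305, 142, 52, 80) [ 454.9 -300.1   98.2   58.4    3.8]
caddy foot 8 (305, 142, 52, 80) [ 455.6 -300.1   97.5   58.     3.8]
slot z50 (324, 158, 15, 49) [ 466.5 -298.9   54.5   14.1    3.5]
full foot (303, 0, 65, 96) [ 610.7 -302.9   99.    59.2  171.6]
[[148, 177, 167], [147, 177, 169], [145, 175, 165], [147, 177, 167], [145, 175, 165], [139, 165, 157], [135, 145, 130], [138, 117, 91], [145, 99, 55], [147, 93, 40], [148, 93, 43], [148, 93, 44], [147, 94, 41], [141, 89, 43], [130, 82, 37], [130, 86, 43], [127, 79, 36], [128, 82, 40], [133, 85, 45], [140, 86, 43], [153, 102, 51], [148, 93, 40], [145, 95, 48], [125, 80, 42], [79, 47, 25], [38, 32, 25], [19, 20, 20], [25, 25, 28], [28, 27, 26], [29, 31, 31], [10, 15, 18], [21, 26, 21], [26, 28, 28], [19, 24, 21], [12, 16, 18], [26, 25, 24], [22, 26, 20], [26, 27, 20], [50, 35, 21], [90, 55, 27], [127, 76, 39], [145, 92, 44], [147, 93, 45], [138, 86, 41], [121, 74, 35], [105, 65, 30], [105, 64, 34], [103, 62, 31], [105, 65, 33], [106, 65, 30], [103, 64, 30], [104, 66, 31], [104, 65, 30], [102, 65, 31], [100, 64, 37], [98, 80, 61], [95, 105, 91], [99, 119, 111], [100, 123, 118], [98, 120, 115], [98, 121, 114], [101, 123, 119]]
[[44, 44, 40], [39, 39, 34], [36, 51, 63], [79, 140, 177], [74, 131, 168], [78, 139, 176], [80, 138, 174], [70, 128, 166], [76, 133, 171], [104, 125, 121]] [[75, 79, 77], [76, 78, 79], [75, 78, 76], [79, 81, 80], [73, 74, 76]]
[ 551.86670036 -288.40729703  406.50205514] [558.29636579  12.63951183 376.46437738] [473.33889952 307.38352948 396.35045927]
```

View pics/caddy_c.png

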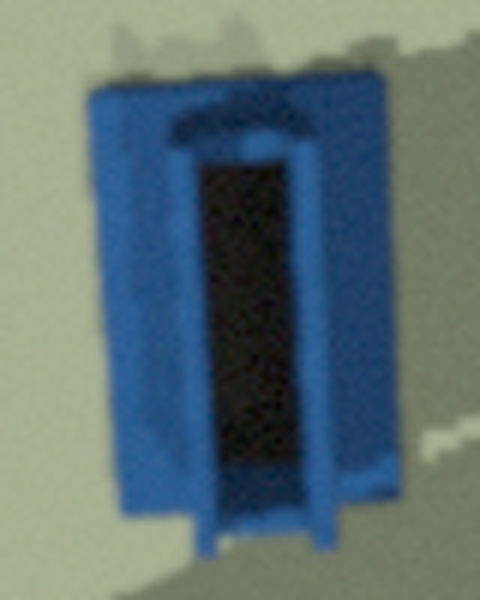

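View pics/rest_c.png

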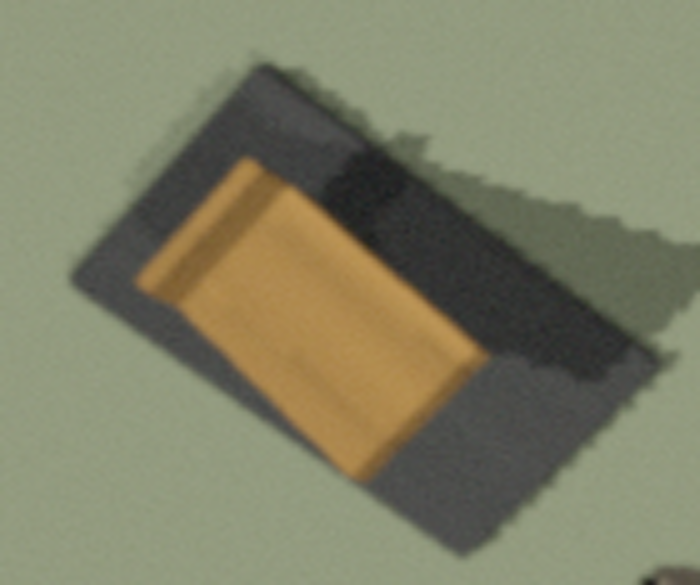

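The rest foot fits at (481.5,-49) with yaw -22°, its lip on the world +y side. The caddy foot and slot are symmetric at about (457,-300) with yaw 3.8°. The last check is a few edge points, with the push and grip IK.

Run:
```python
from h import *
import pickle
v=pickle.load(open("v.pkl","rb")); d=v["rest"]
rf,M=frame([481.5,-49,0],np.radians(-22))
print("lip in rest frame",(onplane(d,[[325,168]],35)-rf)@M,"board top",(onplane(d,[[280+430/5,115+410/4.5]],35+42.4)-rf)@M)
d=v["caddy"]; p=lambda x,y:(290+x/6,130+y/6)
cf,C=frame([457,-300,0],np.radians(3.8))
print("foot far/near",((onplane(d,[p(240,78),p(380,497),p(122,515)],6)-cf)@C).round(1).tolist())
print("end inner z38",((onplane(d,[p(240,158),p(265,520)],38)-cf)@C).round(1).tolist())
print("walls z50",((onplane(d,[p(182,147),p(310,147),p(206,555),p(325,548)],50)-cf)@C).round(1).tolist())
d=v["mag"]; mf,G=frame([476.3,283,0],np.radians(13.85))
im=np.zeros_like(d["img"]); im[60:185,285:352]=d["img"][60:185,285:352]
for c in blobs(im,(0,170,120),(16,255,255),40): q=rect(d,c,46); print("band",q,((np.r_[q[:2],0]-mf)@G).round(1))
```

```text
lip in rest frame [[-1.2212053  41.60482151 35.        ]] board top [[ 1.0722587  -5.42343158 77.4       ]]
foot far/near [[47.0, -1.3, 6.0], [-42.0, -25.5, 6.0], [-42.4, 28.8, 6.0]]
end inner z38 [[36.3, 0.1, 38.0], [-34.2, -0.7, 38.0]]
walls z50 [[40.9, 10.4, 50.0], [39.4, -12.3, 50.0], [-36.2, 11.0, 50.0], [-36.3, -11.4, 50.0]]
band [464.5 328.2  44.6   9.4  12.9] [-0.6 46.7  0. ]
band [486.3 238.8  44.6   9.7  12.9] [ -0.9 -45.3   0. ]
```

```bash
cat >> h.py <<'E'
MO,MR=frame([475.5,283.4,0],np.radians(13.75))
RO,RR=frame([481.5,-49,0],np.radians(-22))
CO,CR=frame([458.8,-300.4,0],np.radians(3.8))
mg=lambda *p: MO+MR@np.array(p,float)
rs=lambda *p: RO+RR@np.array(p,float)
cd=lambda *p: CO+CR@np.array(p,float)
MORI=[np.pi,0,np.radians(103.75)]
E
python3 - <<'E'
from h import *
robot.move_gripper(0.0)
robot.move_ptp(mg(0,85,90),MORI)
robot.move_linear(mg(0,85,38.5),speed=120)
print(robot.current_t(),robot.current_contact_force())
hit=robot.move_linear(mg(0,60,38.5),speed=60); print(hit,robot.current_contact_force())
robot.move_linear(mg(0,-58.5,38.5),speed=60); print(robot.current_contact_force(),robot.current_t())
robot.move_linear(mg(0,-50,38.5),speed=60)
robot.move_linear(mg(0,-50,110),speed=150)
robot.move_ptp(mg(0,-122,180),MORI); robot.move_gripper(1.0); robot.sleep(.1)
d=robot.get_image("wrist"); cv2.imwrite("pics/pushed.png",d["img"]); print(robot.current_t())
for c in blobs(d["img"],(0,170,120),(16,255,255),40): q=rect(d,c,44); print("band",q,((np.r_[q[:2],0]-MO)@MR).round(1))
E
```

```text
9.9583 [ 0.65595704 -0.71346463  0.18943964]
False [0.42224652 0.49045006 0.287753  ]
[-0.22992678 -0.53943834 -0.17537618] 12.65
15.675
band [493.3 209.3  44.8   9.8  13.7] [ -0.3 -76.2   0. ]
band [486.7 238.5  42.8   8.5  13.7] [  0.2 -46.3   0. ]
band [515.1 119.4  44.8   9.5  13.7] [  -0.5 -168.7    0. ]
```

View pics/pushed.png

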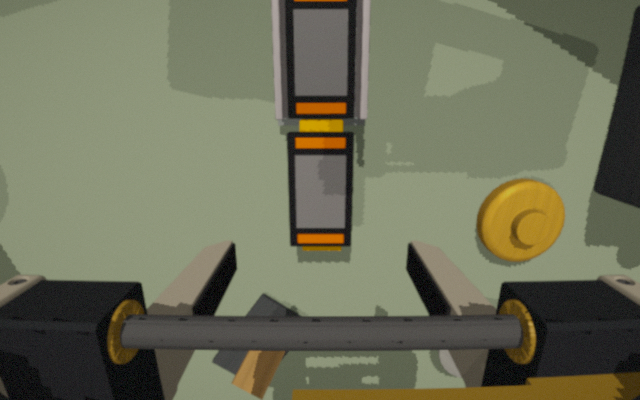

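The case lies on the ledge, centred at about magazine (0,-122), with a clear gap to the stack; the ends are at rows 133 and 246. Next I'll pick it up and lean it on the rest.

```bash
cat >> h.py <<'E'
s=2**-.5
UP,N=np.array([0,-s,s]),np.array([0,s,s]); X=np.array([1.,0,0])
LIP=np.array([0,40,35.])
on=lambda u,n,x=0: rs(*(LIP+u*UP+n*N+x*X))      # point on rest: u up the slope, n out of board
G1=ori(RR@(-UP),RR@X,RR@(-N))
E
python3 - <<'E'
from h import *
robot.move_linear(mg(-.4,-122.4,60),speed=200)
robot.move_linear(mg(-.4,-122.4,19),speed=80)
robot.move_gripper(0.0); print("w",robot.current_gripper_width()*93,robot.current_finger_force(),robot.current_t())
robot.move_linear(mg(-.4,-122.4,110),speed=120)
robot.move_ptp(on(60,-13+70),G1)
robot.move_linear(on(60,-13+8),speed=120); f0=np.array(robot.current_contact_force())
h=robot.move_linear(on(60,-13-4),speed=15,f_stop=4); p=(np.array(robot.current_tcp_pos())-RO)@RR-LIP
print("board",h,"u,n",p@UP,p@N,np.array(robot.current_contact_force())-f0)
n=p@N+.7; robot.move_linear(on(60,n),speed=15)
h=robot.move_linear(on(49,n),speed=15,f_stop=4); p=(np.array(robot.current_tcp_pos())-RO)@RR-LIP
print("lip",h,"u,n,x",p@UP,p@N,p@X,robot.current_t(),"w",robot.current_gripper_width()*93)
E
```

```text
w 59.81201832521031 30.000294148921967 17.7083
board True u,n 59.89539685210383 -13.745875940249647 [0.71846647 2.27194555 4.18683059]
lip True u,n,x 55.66491796032636 -13.525892179001115 -0.12420311758530109 21.4667 w 59.61122230622443
```

```bash
cat >> h.py <<'E'
G2=ori(RR@X,RR@(-N),RR@(-UP))
E
python3 - <<'E'
from h import *
robot.move_gripper(1.0); robot.sleep(.2)
robot.move_linear(on(55.6,30),speed=100)
robot.move_linear(on(60,110),speed=250)
robot.move_ptp(rs(0,-20,230),[np.pi,0,np.radians(-22)]); robot.sleep(.1)
d=robot.get_image("wrist"); cv2.imwrite("pics/lean.png",d["img"]); print(robot.current_t())
for c in blobs(d["img"],(0,170,110),(16,255,255),40):
    for u in (101,9):
        e=LIP+u*UP+12*N; q=rect(d,c,e[2]); r=(np.r_[q[:2],e[2]]-RO)@RR; print(cv2.boundingRect(c),u,"exp",e.round(1),"got",r.round(1),q[2:])
E
```

```text
24.4
(322, 171, 10, 52) 101 exp [  0.  -22.9 114.9] got [ -0.4 -23.1 114.9] [ 46.    7.9 158.2]
(322, 171, 10, 52) 9 exp [ 0.  42.1 49.8] got [-19.4 -24.2  49.8] [ 56.7   9.8 158.2]
(259, 158, 9, 43) 101 exp [  0.  -22.9 114.9] got [ 15.2  31.2 114.9] [ 36.7   6.1 157.8]
(259, 158, 9, 43) 9 exp [ 0.  42.1 49.8] got [-0.1 42.7 49.8] [ 45.3   7.5 157.8]
```

View pics/lean.png

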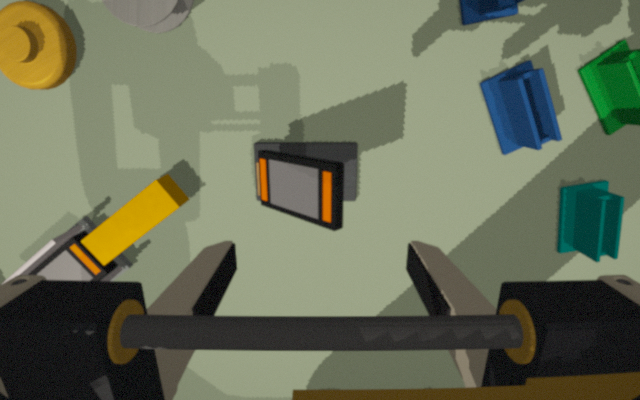

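The case leans free on the rest, with its bands at (327,197) and (263,180), within 1 mm of where they should be. Now I'll pinch the raised end and take it to the caddy.

Run:
```python
from h import *
robot.move_gripper(.5)
robot.move_ptp(on(170,6),G2)
robot.move_linear(on(78,6),speed=120)
robot.move_gripper(0.0); print("w",robot.current_gripper_width()*93,robot.current_t())
p=on(78,6)
robot.move_linear(p+[0,0,90],speed=120)
D=[np.pi,0,np.radians(3.8)]
robot.move_ptp(cd(0,0,175),D)
robot.sleep(.2); print(robot.current_t(),"w",robot.current_gripper_width()*93)
# look at the case bottom relative to the slot
d=robot.get_image("wrist"); cv2.imwrite("pics/over.png",d["img"])
for c in blobs(d["img"],(0,170,80),(16,255,255),40): print(cv2.boundingRect(c))
f0=np.array(robot.current_contact_force())
h=robot.move_linear(cd(0,0,130),speed=60,f_stop=5); print(h,robot.current_tcp_pos(),np.array(robot.current_contact_force())-f0)
if not h:
    h=robot.move_linear(cd(0,0,100),speed=40,f_stop=5); print(h,robot.current_tcp_pos(),np.array(robot.current_contact_force())-f0)
if not h:
    h=robot.move_linear(cd(0,0,80),speed=15,f_stop=4); print(h,robot.current_tcp_pos(),np.array(robot.current_contact_force())-f0)
print(robot.current_t())
```

```text
w 11.738166112910857 27.7
29.7167 w 11.841071332956423
(332, 0, 8, 29)
False [ 459.010961   -300.62328489  130.26753493] [ 0.80998965  1.14639047 -0.73325926]
False [ 458.96261753 -300.51230258  100.17108292] [ 1.27776885  1.20694205 -0.30069227]
True [ 458.76817798 -300.39160605   87.60153443] [ 0.43779874 -0.11186959  5.0542182 ]
32.4167
```

Run:
```python
from h import *
for w in (.15,.18,.21,.25,.3,.4,.6): robot.move_gripper(w)
robot.sleep(.3)
robot.move_linear(cd(0,0,215),speed=100)
robot.move_ptp(cd(-20,0,300),[np.pi,0,np.radians(3.8)]); robot.sleep(.4)
d=robot.get_image("wrist"); t=robot.get_image("scene"); print(robot.current_t())
a=d["img"][0:280,190:510]; b=cv2.resize(t["img"][120:260,220:380],None,fx=2,fy=2,interpolation=cv2.INTER_CUBIC)
cv2.imwrite("pics/final.png",np.hstack([a,b]))
# top end of the case at z~120 in caddy frame
for c in blobs(d["img"],(0,150,60),(16,255,255),30): q=rect(d,c,119); print(cv2.boundingRect(c),q,((np.r_[q[:2],0]-CO)@CR).round(1))
```

```text
37.625
(328, 0, 9, 34) [ 597.2 -299.6   29.5    2.5  170.4] [138.1  -8.4   0. ]
(321, 141, 2, 40) [ 460.1 -299.4   40.9    1.1    3.7] [1.4 0.9 0. ]
```

View pics/final.png

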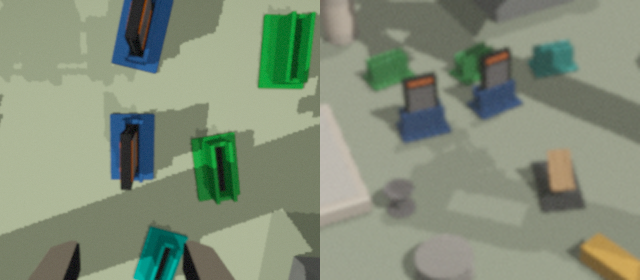

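Both cases stand in their blue caddies: the dealt one at (130,155) in the left half, and the pair at (422,85) and (495,70) in the right half. Before handing in, I'll triangulate its band height against the full caddy's case.

Run:
```python
from h import *
t=robot.get_image("scene"); w=robot.get_image("wrist")
im=np.zeros_like(t["img"]); im[120:200,250:330]=t["img"][120:200,250:330]
b=sorted(blobs(im,(0,120,60),(18,255,255),5),key=lambda c:c[:,0,0].mean())
FO,FR=frame([606,-301,0],np.radians(-8.4))
for n,c,O,M in zip(("full","dealt"),b,(FO,CO),(FR,CR)):
    q=c.reshape(-1,2); uv=(q.min(0)+q.max(0))/2.
    r=rays(t,[uv])[0]; e=np.array(t["eye"])
    # cut by the plane y=8 of the caddy (face of the case near its top)
    k=(8-(M.T@(e-O))[1])/(M.T@r)[1]; print(n,uv,(M.T@(e+k*r-O)).round(1))
d=w["img"]; g=d[150:175,300:345].mean(0).round(); print([tuple(map(int,x)) for x in g])
print(((onplane(w,[[311,160],[328,160]],119)-CO)@CR).round(1).tolist())
```

```text
full [269.5 161. ] [ -0.8   8.  107.1]
dealt [308.  148.5] [ -2.7   8.  108. ]
[(145, 134, 113), (151, 107, 66), (152, 98, 47), (151, 97, 46), (149, 96, 46), (146, 93, 44), (141, 89, 41), (137, 88, 42), (131, 86, 55), (106, 76, 74), (63, 59, 76), (40, 45, 55), (41, 42, 44), (42, 43, 42), (39, 40, 41), (40, 41, 41), (40, 41, 42), (40, 40, 41), (40, 40, 41), (38, 38, 41), (31, 41, 66), (24, 58, 111), (45, 73, 125), (63, 72, 95), (62, 65, 70), (50, 54, 64), (34, 41, 54), (39, 32, 35), (64, 41, 23), (92, 57, 27), (106, 67, 31), (109, 68, 33), (105, 66, 30), (104, 65, 31), (107, 67, 32), (109, 68, 33), (108, 68, 31), (109, 68, 32), (108, 68, 32), (110, 69, 34), (111, 70, 32), (112, 71, 34), (108, 76, 48), (102, 96, 81), (101, 118, 109)]
[[2.4, 11.5, 119.0], [2.4, -6.2, 119.0]]
```

```bash
python3 -c "
from bench import robot
print(robot.hand_in(),robot.current_t())"
```

```text
the job is handed in; nothing more can be done
the job is handed in; nothing more can be done
```

The job is handed in at about 38 s: the top case was slid onto the ledge, leaned on the rest and released, re-gripped by its raised end, and now stands fully down in the empty blue caddy, its band within 1 mm of the other case's height.

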